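Pile the mounted prints and draw the rule out of the carton

TASK

First stack the two thin mounted prints squarely on top of the thick one, edges lined up, so that the opening of the flat carton is uncovered. Then take the wooden rule by the end that shows in the opening, draw it out slantwise through the opening, and finish while still holding it still in the air, every part of it at least 7 cm above the carton's top. Leave the pile square and do not disturb the stamp, the tape roll or the small open box.

Things in the scene. Friction and masses are not known exactly. Their poses are not given: they have to be found in the camera images.
- carton: Flat brown mailing carton, fixed, rigid, 340 x 190 x 58 mm high. Origin at table height under its opening's centre; x along its length from the long closed part to the opening (in the world roughly -y, within 0.3 rad), z up. Spans x -240 to +100, y +-95. Walls 5, floor 8 mm thick; top sheet z 54 to 58. Opening: x -65 to +65, y +-82; top closed from x -240 to -65 and +65 to +100.
- edge (a point): Middle of the opening's edge on the side of the long closed part, at the underside of the carton's top sheet (carton x -65, z 54 mm): the rule passes under this edge.
- rule: Bare wooden rule with tick marks, 240 x 28 x 10 mm, about 60 g, flat on the carton's white-papered floor roughly along its length. Origin: centre of its underside; x along its length, z up. Its +x end shows in the opening (20 to 50 mm past the opening's centre in carton x), the other is under the closed part; room inside is carton x -235 to +95.
- rule_tip (a point): Centre of the rule's +x end face, the end that shows in the opening (120 mm from the rule's middle, 5 mm above its underside).
- rule_tail (a point): Centre of the rule's other end face (x = -120 mm), at the start hidden under the closed part of the carton.
- block: The thick mounted print, 180 x 58 x 24 mm, wood with a picture on top, lying loose on the table on the robot's right, about 180 g; the base of the pile. Origin: centre of its underside; x along its length, z up.
- print_a: Thin mounted print, 180 x 58 x 12 mm, wood with a picture on top, about 80 g, at the start lying on the carton's top across the opening, roughly along the carton's length (underside at 58 mm). Origin: centre of its underside; x along its length, z up.
- print_b: Thin mounted print, 180 x 58 x 12 mm, wood with a picture on top, about 80 g, at the start flat on the table between the thick print and the carton. Origin: centre of its underside; x along its length, z up.
- stamp: Black office stamp, 45 x 30 x 75 mm, standing on the table beyond the work; leave alone. Origin: centre of its underside.
- tape: Roll of brown packing tape lying flat, 90 mm outside diameter, 48 mm high; leave alone. Origin: centre of its underside.
- smallbox: Small open brown box, 80 x 120 x 50 mm; leave alone. Origin: centre of its underside.

How it is judged (in metres and radians):
On the way, in this order (a step that is already met when the one before it is completed fails the run):
1. both thin prints lie squarely on the thick one, let go (horizontal distance between each of print_a, print_b and block below 0.008 m and angle between the x axis of each of print_a, print_b and the x axis of block, either way round below 0.1 rad and angle between each of print_a, print_b, block's own z axis and vertical below 0.06 rad and height (world z) of print_a between 0.02 and 0.041 m and height (world z) of print_b between 0.02 and 0.041 m and height (world z) of block below 0.006 m and contact force between the fingers and print_a below 0.3 N and contact force between the fingers and print_b below 0.3 N and contact force between the fingers and block below 0.3 N and linear speed of each of print_a, print_b below 0.03 m/s), for 0.3 s.
2. the rule slants out of the opening: its showing end above the carton's top, its other end still inside (height (world z) of rule_tip above 0.066 m and height (world z) of rule_tail below 0.05 m and contact force between the fingers and rule above 0.5 N), for 0.05 s.
At the end, for the whole second after the job is handed in: The gripper holds the rule still, off the carton, both its ends over 125 mm above the table. Both thin prints lie flat, let go, on the thick one, centres within 8 mm of its centre and edges within 0.1 rad of its own; the thick one is flat on the table (all of step 1 and height (world z) of each of rule_tip, rule_tail above 0.125 m and linear speed of rule below 0.03 m/s and angular speed of rule below 0.3 rad/s and contact force between the fingers and rule above 0.5 N and contact force between rule and carton below 0.1 N); the arm keeps its last pose, push and grip.
It fails at once if a bystander is moved by more than 30 mm (distance of any of stamp, tape, smallbox from where it was at the start of the episode above 0.03 m).
It also fails if it takes over 72 s, if anything falls off the work surface, if the arm or the gripper's body presses on something with over 40 N, if the wrist force passes 120 N, or if a joint passes its speed limit or range.

ROBOT

A 6-joint arm with a two-finger parallel gripper is mounted at the origin on the work surface. World frame = base frame: x ahead of the robot, y to its left, z up, the work surface at z = 0. Lengths are in m, angles in degrees, forces in N, time in s.
With the tool pointing down it reaches from about 0.4 to 0.825 m from the base axis. Payload 7 kg.
Tool frame: the origin (TCP) lies at the very end of the fingers, on their centre line; the grasp point (between the pads) lies 19 mm behind it (r.grip_depth is the distance from the TCP to the grasp point, in m); z points along the fingers, y is the line along which they close (so a half turn about z gives the same grasp; the last joint's range is limited). The gripper opens to 88 mm and grips with 3 to 60 N. Pads are 19 mm wide; open, the fingers measure 130 mm over their backs; the gripper's body (78 mm by 193 mm) begins 47 mm behind the grasp point.
Start: joints at [-60.441, 20.546, 0.682, 0, -70.136, -16.507], TCP at [0.152, -0.658, 0.227] pointing down, gripper open.
Joint ranges: [-176.03, 176.03], [-82.01, 121.73], [-58.28, 71.71], [-173.87, 95.51], [-174.79, -0.11], [-173.66, 173.66]. Speed limits (degrees/s): [136.94, 136.94, 172.46, 180, 180, 180].

INTERFACE

Orientations are given as [roll, pitch, yaw] about the fixed x, y, z axes, in that order (R = Rz(yaw) Ry(pitch) Rx(roll)).
In Python, from plant import r gives the robot as it stands.
- The arm moves only by the tool play_rows, never from a script. Its argument "rows" is a list that holds one entry, the list of rows, each a list of 5 numbers: the closure, from 0 (fully open) to 1 (shut), then the shift along the tool's x, y, z each as a share of 0.5 m, from -1 to 1, then the turn about the tool's z as a share of 1.5 rad, from -1 to 1. A call has exactly 8 rows; each row is the pose to reach, as a shift and turn from the pose commanded when the call began, along the tool's axes at that moment; what a row does not reach only later rows make up. A row lasts 1/12 s, in which the tool goes at most 41.7 mm and 7.16 degrees, less where a joint would pass 70% of its speed; a pose out of reach is approached as far as the arm can. A call with a number of a shift or a turn outside -1 to 1 is refused whole. A call with a gripper value outside its range is refused whole. The fingers move at their own pace and stop on an object; "squeeze" is the grip in N (left out, the last holds). Time passes only in rows, so rows that repeat a pose let the fingers close, or fill a call up. It gives the time, the measured TCP pose, the force, the opening and the grip force at its end, in the units of the state.
- r.get_state(): the state, without advancing time (a new reading comes with each control period).
- r.capture(name): name is "side" or "top" or "wrist"; returns the picture (400x640x3 uint8, red, green, blue); there is no depth.
- r.camera_info(name): a dict with "fovy" (degrees; the focal length in pixels is half the picture's height over the tangent of half this angle, whatever the lens; pixels are square), "cx", "cy" (the principal point, pixels), "pose" (4x4, takes a point from camera to world coordinates). Camera axes: x right, y down, z forward; pixel columns grow to the right and rows downward; lengths in m; the calibration is good to about 2 mm. A picture is of the moment at which its call begins: read the wrist's pose just before it. camera_info takes no time and is no camera call; for the wrist camera it gives the pose at the moment of the call.
- r.close_job(): hands the job in; it is judged then, once.
The state is a dict: "time_s": time; "joints": joint angles; "qd": joint speeds; "joint_torque": joint torques, N m; "tcp_pos": TCP position; "eef_rot": TCP orientation; "contact_force": force on the tool from outside, world axes, zero at the start; "moment": the same for the moment, N m; "gripper_width": finger opening in m; "gripper_force": force on a finger pad.
Only numpy, scipy, OpenCV 4.12 (cv2) and the standard library are available. Lean on these libraries where they do the work, as an engineer would, in place of code of your own. Each camera call takes 0.05 s, during which the arm holds its last target. There are 200 camera calls.

## Working session

There is one attempt and no reset: what is moved stays moved. The work goes in short steps, Python scripts to look and compute and a tool call to move; the robot and the scene stay as the last step left them, time stands still between calls to the robot, and variables do not carry over. Pictures are saved under pics/ and viewed, at most 14 in all, crops included, and the job is handed in when it is done.

Besides the shell and the picture viewer there is one more tool, called after "Call:" as a command line: name --argument value ..., lists and objects as JSON in quotes. play_rows: Moves the arm, as the interface text tells. Its arguments: {"type":"object","properties":{"rows":{"type":"array","items":{"type":"array","items":{"type":"array","items":{"type":"number"}}}},"squeeze":{"type":"number"}},"required":["rows"]}

```bash
mkdir -p pics; ls; python3 - <<'E'
from plant import r
import cv2
print(r.get_state())
for n in ("top","side"):
    i=r.camera_info(n); print(n,i)
    cv2.imwrite(f"pics/{n}0.png",r.capture(n)[:,:,::-1])
print(r.camera_info("wrist"))
E
```

```text
pics
{'time_s': 0.0, 'joints': array([-6.04416296e+01,  2.05921881e+01,  6.32965766e-01, -2.24286372e-02,
       -7.01337099e+01, -1.65065240e+01]), 'qd': array([-0.07243403,  0.01689958, -0.00073779, -0.00107322, -0.1072977 ,
        0.07504392]), 'joint_torque': array([ 6.10137395e-04, -5.82725322e+01,  2.93051791e+01,  6.99672371e+00,
        7.16711045e-03, -1.24096709e-04]), 'tcp_pos': array([ 0.15230998, -0.65708824,  0.22560077]), 'eef_rot': array([ 1.79904907e+02, -6.19205946e-03, -1.66955787e+02]), 'contact_force': array([ 0.09624608, -0.21876457, -0.30325211]), 'moment': array([0.00427752, 0.03131919, 0.02826764]), 'gripper_force': 0.0, 'gripper_width': 0.08778432850570127}
top {'fovy': 54.601768770311814, 'cx': 314.1388438955834, 'cy': 199.9291542321493, 'pose': array([[ 0.00164358, -0.99866523,  0.0516242 ,  0.58105075],
       [-0.99998546, -0.00190654, -0.00504486, -0.007792  ],
       [ 0.00513655, -0.05161515, -0.99865384,  0.93929921],
       [ 0.        ,  0.        ,  0.        ,  1.        ]])}
side {'fovy': 45.052784156827194, 'cx': 314.8024209518729, 'cy': 198.2812621507189, 'pose': array([[-0.78536503, -0.32135496,  0.52908672, -0.13245948],
       [-0.61895323,  0.42136402, -0.66283426,  0.95017918],
       [-0.00993303, -0.84804679, -0.52982826,  0.82459986],
       [ 0.        ,  0.        ,  0.        ,  1.        ]])}
{'fovy': 62.859752659016614, 'cx': 322.6601712491872, 'cy': 198.32203453975424, 'pose': array([[-2.25330869e-01,  9.41790237e-01,  2.49513826e-01,
         8.67452858e-02],
       [ 9.74281916e-01,  2.17588734e-01,  5.85652748e-02,
        -6.72863863e-01],
       [ 8.64806493e-04,  2.56293373e-01, -9.66598655e-01,
         3.83734313e-01],
       [ 0.00000000e+00,  0.00000000e+00,  0.00000000e+00,
         1.00000000e+00]])}
```

View pics/top0.png

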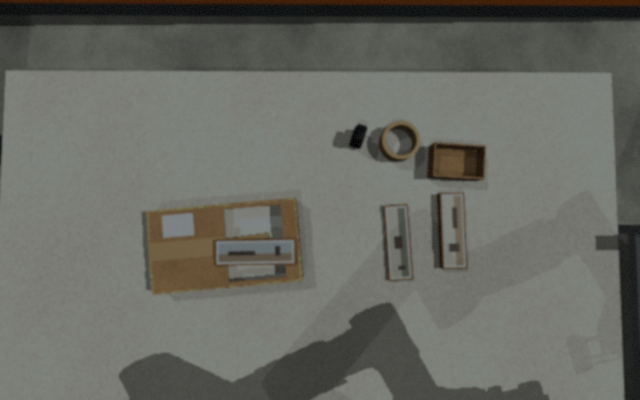

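View pics/side0.png

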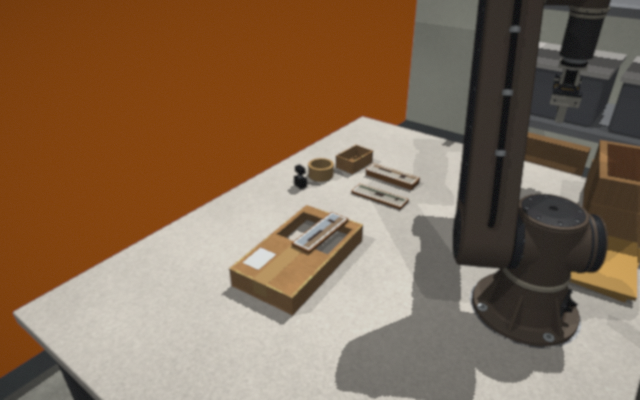

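Top view: the carton is at about (225,245), with print_a across its opening at (255,251). print_b is at (398,242), the block at (453,231), and the bystanders sit above them. The side view agrees. Next I move the wrist camera over the prints.

Call:
play_rows --rows '[[[0,-0.06,0.04,-0.003,0.02],[0,-0.12,0.08,-0.006,0.04],[0,-0.18,0.13,-0.01,0.06],[0,-0.24,0.17,-0.013,0.08],[0,-0.3,0.21,-0.016,0.1],[0,-0.36,0.26,-0.02,0.13],[0,-0.4,0.29,-0.022,0.152],[0,-0.43,0.31,-0.024,0.152]]]'

```text
time_s: 0.77
tcp_pos: [0.328, -0.4558, 0.2386]
eef_rot: [180.0, 0.0, 180.0]
contact_force: [-0.1, -0.4, -0.4]
gripper_width: 0.0878
gripper_force: 0.0
```

Call:
play_rows --rows '[[[0,-0.05,0.06,-0.003,0],[0,-0.1,0.12,-0.006,0],[0,-0.15,0.17,-0.01,0],[0,-0.2,0.23,-0.013,0],[0,-0.26,0.29,-0.016,0],[0,-0.31,0.35,-0.02,0],[0,-0.348,0.395,-0.024,0],[0,-0.348,0.395,-0.024,0]]]'

```text
time_s: 1.43
tcp_pos: [0.5039, -0.2571, 0.2504]
eef_rot: [180.0, 0.0, -179.8]
contact_force: [-0.6, -1.3, 0.9]
gripper_width: 0.0875
gripper_force: 0.0
```

```bash
cat > h.py <<'E'
from plant import r
import numpy as np, cv2
def snap(n,name):
    i=r.camera_info(n); im=np.ascontiguousarray(r.capture(n)[:,:,::-1]); cv2.imwrite(f"pics/{name}.png",im); np.save(f"pics/{name}.npy",i['pose']); return im,i
def toplane(px,i,z,pose=None):
    P=i['pose'] if pose is None else pose; f=200/np.tan(np.radians(i['fovy']/2))
    px=np.atleast_2d(px).astype(float)
    d=np.c_[(px[:,0]-i['cx'])/f,(px[:,1]-i['cy'])/f,np.ones(len(px))]@P[:3,:3].T
    t=(z-P[2,3])/d[:,2]; return (P[:3,3]+d*t[:,None])[:,:2]
def proj(X,i):
    f=200/np.tan(np.radians(i['fovy']/2)); P=i['pose']
    c=(np.atleast_2d(X)-P[:3,3])@P[:3,:3]
    return np.c_[c[:,0]/c[:,2]*f+i['cx'],c[:,1]/c[:,2]*f+i['cy']]
def rect(pts):
    (c,(w,h),a)=cv2.minAreaRect((pts*1000).astype(np.float32))
    if w<h: w,h,a=h,w,a+90
    return np.round([c[0],c[1],w,h,(a+90)%180-90],1)
def st():
    s=r.get_state(); print("t",round(s['time_s'],2),"tcp",s['tcp_pos'].round(4),"rot",s['eef_rot'].round(2),"w",round(s['gripper_width'],4),"gf",round(s['gripper_force'],2),"F",s['contact_force'].round(2))
E
python3 -c "
from h import *
st(); snap('wrist','w1')"
```

```text
t 1.43 tcp [ 0.5039 -0.2571  0.2504] rot [ 1.7998e+02  3.0000e-02 -1.7980e+02] w 0.0875 gf 0.0 F [-0.6  -1.32  0.91]
```

View pics/w1.png

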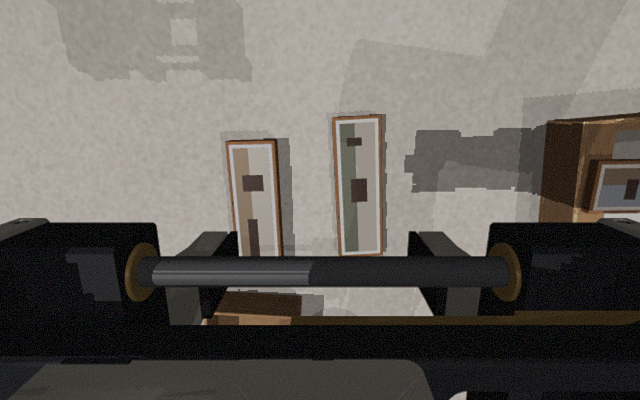

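The wrist view shows the block at about (255,200) and print_b at (358,185). The gripper hides the rest below, so I move forward to see all of them.

Call:
play_rows --rows '[[[0,-0.06,0.05,0,0],[0,-0.12,0.1,0,0],[0,-0.18,0.16,0,0],[0,-0.23,0.21,0,0],[0,-0.23,0.21,0,0],[0,-0.23,0.21,0,0],[0,-0.23,0.21,0,0],[0,-0.23,0.21,0,0]]]'

```text
time_s: 2.15
tcp_pos: [0.615, -0.1566, 0.2505]
eef_rot: [-180.0, -0.0, 179.9]
contact_force: [0.2, -0.4, 0.1]
gripper_width: 0.0876
gripper_force: 0.0
```

```bash
python3 -c "
from h import *
st(); im,i=snap('wrist','w2')
hsv=cv2.cvtColor(im,cv2.COLOR_BGR2HSV)
m=((hsv[...,1]>90)&(hsv[...,2]>50)).astype(np.uint8)*255
m[230:]=0
cs,_=cv2.findContours(m,cv2.RETR_EXTERNAL,cv2.CHAIN_APPROX_NONE)
for c in cs:
    if len(c)<80: continue
    print(cv2.boundingRect(c)); p=c[:,0]+0.0
    for z in (.012,.024,.07): print(z,rect(toplane(p,i,z)))
"
```

```text
t 2.15 tcp [ 0.615  -0.1566  0.2505] rot [-1.8000e+02 -2.0000e-02  1.7993e+02] w 0.0876 gf 0.0 F [ 0.2  -0.42  0.11]
(127, 216, 98, 14)
0.012 [ 686.3 -345.2  123.7   16.7   86.5]
0.024 [ 682.1 -339.4  119.9   16.2   86.5]
0.07 [ 666.  -317.6  105.6   14.2   86.5]
(125, 37, 76, 162)
0.012 [ 559.5 -341.2  184.2   67.1    1.4]
0.024 [ 559.2 -335.6  178.6   65.     1.4]
0.07 [ 557.8 -314.2  157.2   57.3    1.4]
(241, 10, 65, 164)
0.012 [ 530.7 -211.9  178.5   57.8    3.6]
0.024 [ 531.2 -210.2  173.1   56.     3.6]
0.07 [ 533.1 -203.8  152.4   49.3    3.6]
(473, 0, 167, 193)
0.012 [532.9 121.2 214.4 206.2   5.3]
0.024 [533.4 112.8 207.9 199.9   5.3]
0.07 [535.1  80.6 183.1 176.    5.3]
```

View pics/w2.png

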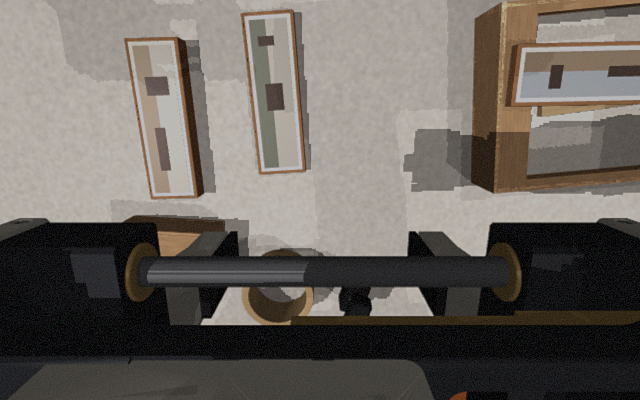

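print_b measures 178.5×57.8 mm at (531,-212), yaw 3.6°. The block is at about (559,-339), yaw 1.4°. Now I go down on print_b.

Call:
play_rows --rows '[[[0,0.03,-0.02,0.06,-0.01],[0,0.06,-0.04,0.12,-0.02],[0,0.1,-0.07,0.19,-0.03],[0,0.14,-0.09,0.26,-0.043],[0,0.169,-0.111,0.33,-0.043],[0,0.169,-0.111,0.39,-0.043],[0,0.169,-0.111,0.42,-0.043],[0,0.169,-0.111,0.42,-0.043]]]'

```text
time_s: 2.87
tcp_pos: [0.5279, -0.2119, 0.0375]
eef_rot: [179.9, -0.3, -176.5]
contact_force: [-0.1, 0.8, -0.6]
gripper_width: 0.0877
gripper_force: 0.0
```

Call:
play_rows --rows '[[[0,0,0,0.02,0],[0,0,0,0.04,0],[0,0,0,0.06,0],[0,0,0,0.07,0],[0,0,0,0.07,0],[0,0,0,0.07,0],[0,0,0,0.07,0],[0,0,0,0.07,0]]]'

```text
time_s: 3.53
tcp_pos: [0.5319, -0.211, 0.0061]
eef_rot: [-180.0, 0.1, -176.3]
contact_force: [-0.1, 0.2, -0.1]
gripper_width: 0.0877
gripper_force: 0.0
```

Call:
play_rows --rows '[[[0.3,0,0,0.004,0],[0.5,0,0,0.004,0],[0.7,0,0,0.004,0],[0.8,0,0,0.004,0],[0.8,0,0,0.004,0],[0.8,0,0,0.004,0],[0.8,0,0,0.004,0],[0.8,0,0,0.004,0]]]' --squeeze 15

```text
time_s: 4.2
tcp_pos: [0.5314, -0.211, 0.0036]
eef_rot: [-180.0, 0.0, -176.3]
contact_force: [-0.1, 0.2, 0.7]
gripper_width: 0.0579
gripper_force: 15.0
```

Call:
play_rows --rows '[[[0.8,0,0,-0.03,0],[0.8,0,0,-0.08,0],[0.8,0,0,-0.13,0],[0.8,0,0,-0.16,0],[0.8,0,0,-0.16,0],[0.8,0,0,-0.16,0],[0.8,0,0,-0.16,0],[0.8,0,0,-0.16,0]]]'

```text
time_s: 4.87
tcp_pos: [0.5305, -0.2109, 0.0823]
eef_rot: [180.0, -0.1, -176.3]
contact_force: [-0.0, -0.1, -0.6]
gripper_width: 0.0575
gripper_force: 15.0
```

```bash
python3 -c "
from h import *
st(); im,i=snap('wrist','w3')"
```

```text
t 4.87 tcp [ 0.5305 -0.2109  0.0823] rot [ 1.7997e+02 -1.2000e-01 -1.7633e+02] w 0.0575 gf 15.0 F [-0.02 -0.09 -0.55]
```

View pics/w3.png

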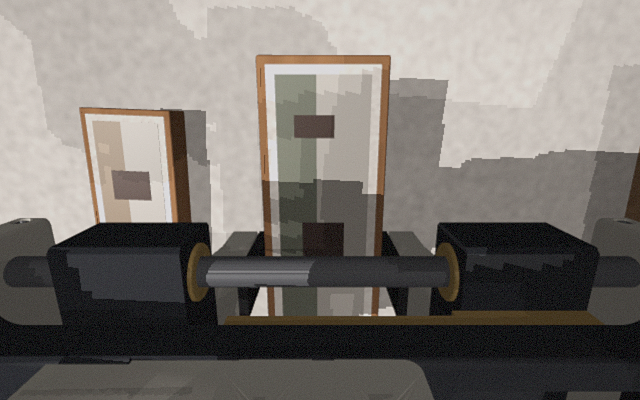

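print_b is held square; its end corners are at (257,56) and (390,56). The block's near end corners are at (81,109) and (170,111). I use these ends to refine the offset.

```bash
python3 -c "
from h import *
i=r.camera_info('wrist'); im=cv2.imread('pics/w3.png')
hsv=cv2.cvtColor(im,cv2.COLOR_BGR2HSV); m=((hsv[...,1]>100)).astype(np.uint8)
for y in (130,160,190):
    for a,b in ((60,210),(240,410)):
        x=np.where(m[y,a:b])[0]+a; print(y,x, hsv[y,x,2]) 
print([np.where(m[:,x])[0][:3] for x in (95,130,160,270,320,380)])
def e(p,z): return (toplane(p,i,z)*1000).round(1)
print(e([(257,56),(390,56)],.0907)); print(e([(81,108.5),(170,110.5)],.024))
"
```

```text
130 [ 83  84  85  86 166 167 168 169 170 171 172 173 174 175 176 177 178 179
 180 181 182 183] [152 150 152 159 159 158 156 147 107  53  46  55  56  55  55  56  55  55
  54  45  55  49]
130 [260 261 262 263 264 265 266 380 381 382 383 384 385 386] [156 157 157 156 159 153 156 139 136 142 139 138 144 110]
160 [ 87  88  89  90 168 169 170 171 172 173 174 175 176 177 178 179 180 181
 182 183 184 185 186] [154 150 151 152 160 163 164 166 128  81  50  56  65  57  57  66  68  65
  66  73  67  57  69]
160 [261 262 263 264 265 266 267 379 380 381 382 383 384 385] [156 156 155 106 149 158 157 127 128 128 132 140 125  96]
190 [ 92  93  94 171 172 173 174 175 176 177 178 179 180 181 182 183 184 185
 186 187 188] [165 167 173 175 175 178 163 120  69  65  70  66  66  68  67  72  70  66
  66  65  66]
190 [263 264 265 266 267 268 378 379 380 381 382 383] [ 82  92  87  87  85  91 130 128 131 137 136 113]
[array([108, 109, 110]), array([110, 111, 112]), array([111, 112, 113]), array([55, 56, 57]), array([55, 56, 57]), array([56, 57, 58])]
[[ 442.4 -244.7]
 [ 438.8 -188.3]]
[[ 471.2 -369.4]
 [ 468.8 -312.8]]
```

```bash
python3 -c "
from h import *
i=r.camera_info('wrist')
def f(rows,end,z):
    L=toplane([(a-.5,y) for y,a,b in rows],i,z);R=toplane([(b+.5,y) for y,a,b in rows],i,z)
    M=(L+R)/2; k=np.polyfit(M[:,0],M[:,1],1); u=np.array([1,k[0]])/np.hypot(1,k[0])
    e=toplane(end,i,z).mean(0); p=np.array([e[0],np.polyval(k,e[0])])
    print('w',np.abs(R-L)[:,1].round(4),'c',((p+.09*u)*1000).round(1),'yaw',np.degrees(np.arctan(k[0])).round(2), [np.degrees(np.arctan(np.polyfit(q[:,0],q[:,1],1)[0])).round(2) for q in (L,R)])
f([(130,83,170),(160,87,172),(190,92,175)],[(83,107.5),(168,110.5)],.024)
f([(130,260,386),(160,261,385),(190,263,383)],[(260,54.5),(385,55.5)],.0907)
"
```

```text
w [0.0569 0.057  0.057 ] c [ 559.6 -339.4] yaw 1.74 [np.float64(1.73), np.float64(1.75)]
w [0.0569 0.0573 0.0568] c [ 530. -211.] yaw 3.66 [np.float64(3.77), np.float64(3.56)]
```

Call:
play_rows --rows '[[[0.8,-0.01,-0.05,0,0.005],[0.8,-0.02,-0.11,0,0.01],[0.8,-0.03,-0.17,0,0.015],[0.8,-0.038,-0.22,0,0.022],[0.8,-0.043,-0.26,0,0.022],[0.8,-0.043,-0.26,0,0.022],[0.8,-0.043,-0.26,0.03,0.022],[0.8,-0.043,-0.26,0.06,0.022]]]'

```text
time_s: 5.58
tcp_pos: [0.5612, -0.3397, 0.0528]
eef_rot: [180.0, 0.0, -178.3]
contact_force: [-0.4, -0.6, -2.0]
gripper_width: 0.0578
gripper_force: 15.0
```

Call:
play_rows --rows '[[[0.8,0,0,0.01,0],[0.8,0,0,0.02,0],[0.8,0,0,0.03,0],[0.8,0,0,0.03,0],[0.8,0,0,0.03,0],[0.8,0,0,0.03,0],[0.8,0,0,0.03,0],[0.8,0,0,0.03,0]]]'

```text
time_s: 6.25
tcp_pos: [0.5615, -0.3394, 0.0392]
eef_rot: [-180.0, 0.0, -178.2]
contact_force: [0.2, -0.5, -0.5]
gripper_width: 0.0581
gripper_force: 15.0
```

Call:
play_rows --rows '[[[0.8,0.003,0,0.01,0],[0.8,0.003,0,0.015,0],[0.8,0.003,0,0.019,0],[0.8,0.003,0,0.021,0],[0.8,0.003,0,0.022,0],[0.8,0.003,0,0.022,0],[0.8,0.003,0,0.022,0],[0.8,0.003,0,0.022,0]]]'

```text
time_s: 6.92
tcp_pos: [0.5597, -0.3395, 0.0276]
eef_rot: [-180.0, -0.0, -178.2]
contact_force: [-1.3, 0.0, 2.4]
gripper_width: 0.0578
gripper_force: 15.0
```

Call:
play_rows --rows '[[[0.8,0,0,0,0],[0,0,0,0,0],[0,0,0,0,0],[0,0,0,0,0],[0,0,0,0,0],[0,0,0,0,0],[0,0,0,-0.06,0],[0,0,0,-0.14,0]]]'

```text
time_s: 7.58
tcp_pos: [0.5571, -0.3384, 0.0943]
eef_rot: [179.8, -0.4, -178.2]
contact_force: [0.8, -0.5, -0.1]
gripper_width: 0.0875
gripper_force: 0.0
```

Call:
play_rows --rows '[[[0,0,0,-0.08,0],[0,-0.03,0.05,-0.15,0],[0,-0.06,0.11,-0.21,0],[0,-0.1,0.17,-0.26,0],[0,-0.134,0.23,-0.31,0],[0,-0.134,0.272,-0.312,0],[0,-0.134,0.272,-0.312,0],[0,-0.134,0.272,-0.312,0]]]'

```text
time_s: 8.25
tcp_pos: [0.6231, -0.1997, 0.2544]
eef_rot: [180.0, 0.1, -178.1]
contact_force: [-0.3, -0.9, -0.5]
gripper_width: 0.0876
gripper_force: 0.0
```

```bash
python3 -c "
from h import *
st(); im,i=snap('wrist','w4')
hsv=cv2.cvtColor(im,cv2.COLOR_BGR2HSV)
m=((hsv[...,1]>90)&(hsv[...,2]>50)).astype(np.uint8)*255; m[212:]=0
cs,_=cv2.findContours(m,cv2.RETR_EXTERNAL,cv2.CHAIN_APPROX_NONE)
for c in cs:
    if len(c)<80: continue
    print(cv2.boundingRect(c),rect(toplane(c[:,0]+0.,i,.036)))
"
```

```text
t 8.25 tcp [ 0.6231 -0.1997  0.2544] rot [ 1.7999e+02  9.0000e-02 -1.7806e+02] w 0.0876 gf 0.0 F [-0.27 -0.93 -0.48]
(155, 204, 97, 8) [ 672.1 -342.3  115.5    8.8  -88.1]
(164, 21, 71, 168) [ 558.7 -335.1  178.4   65.3    1.8]
(507, 0, 133, 192) [541.8  73.  220.8 144.7  15.9]
```

Call:
play_rows --rows '[[[0,0,0.06,0,0],[0,0,0.12,0,0],[0,0,0.19,0,0],[0,0,0.26,0,0],[0,0,0.33,0,0],[0,0,0.4,0,0],[0,0,0.46,0,0],[0,0,0.5,0,0]]]'

```text
time_s: 8.97
tcp_pos: [0.6141, 0.0497, 0.2527]
eef_rot: [-180.0, -0.1, -178.2]
contact_force: [0.3, 0.0, 0.1]
gripper_width: 0.0873
gripper_force: 0.0
```

Call:
play_rows --rows '[[[0,0,0.05,0,0],[0,0,0.1,0,0],[0,0,0.14,0,0],[0,0,0.14,0,0],[0,0,0.14,0,0],[0,0,0.14,0,0],[0,0,0.14,0,0],[0,0,0.14,0,0]]]'

```text
time_s: 9.63
tcp_pos: [0.6125, 0.1172, 0.2535]
eef_rot: [-180.0, -0.0, -178.3]
contact_force: [0.5, -0.2, 0.4]
gripper_width: 0.0873
gripper_force: 0.0
```

```bash
python3 -c "
from h import *
st(); im,i=snap('wrist','w5')
hsv=cv2.cvtColor(im,cv2.COLOR_BGR2HSV)
cv2.imwrite('pics/w5b.png',cv2.resize(im[:230],(800,288)))"
```

```text
t 9.63 tcp [0.6125 0.1172 0.2535] rot [-1.7999e+02 -1.0000e-02 -1.7829e+02] w 0.0873 gf 0.0 F [ 0.51 -0.15  0.37]
```

View pics/w5.png

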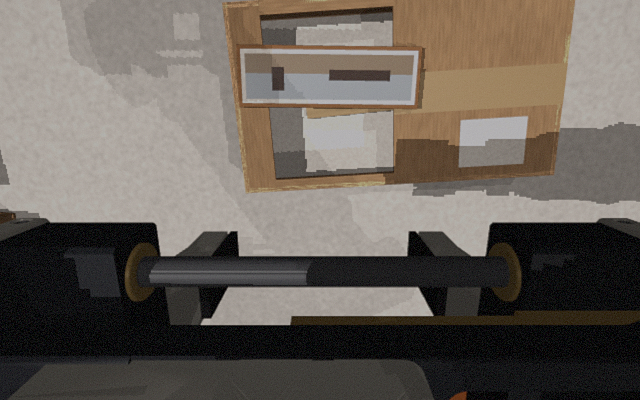

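Print_a sits across the opening with white border corners near (241,50), (417,50), (414,105), (246,107). The carton and opening (about 265–394, 10–180) are visible, with the rule's end under the print near (310,115).

```bash
python3 -c "
from h import *
i=r.camera_info('wrist'); im=cv2.imread('pics/w5.png')
hsv=cv2.cvtColor(im,cv2.COLOR_BGR2HSV)
m=((hsv[...,1]<60)&(hsv[...,2]>120)).astype(np.uint8)*255
n,l,s,c=cv2.connectedComponentsWithStats(m,connectivity=4)
for lab in set(l[52:105,255:410].ravel())-{0}:
    if s[lab][4]<300: continue
    print(s[lab]); cs,_=cv2.findContours((l==lab).astype(np.uint8),0,1)
    p=max(cs,key=len)[:,0]
    print(rect(toplane(p,i,.07)))
q=[(238,48),(424,46),(418.5,108),(242,110)]
print(toplane(q,i,.07).mean(0), toplane(q,i,.07))
op=[(261,15),(394,9),(394,172),(277,179)]
print('opening',toplane(op,i,.058))
ca=[(224,2),(247,190),(555,174),(574,0)]
print('carton',toplane(ca,i,.058))
"
```

```text
[ 240   49  179   56 5863]
[512.  120.  172.8  50.7 -89. ]
[0.513714   0.12196052] [[0.48847965 0.03193747]
 [0.4814406  0.21066558]
 [0.53887271 0.2113905 ]
 [0.54606304 0.03384855]]
opening [[0.45617124 0.05247073]
 [0.44714098 0.18137445]
 [0.60676849 0.19503646]
 [0.61837112 0.06702381]]
carton [[0.44591792 0.01701581]
 [0.63180685 0.0336514 ]
 [0.60375565 0.37151158]
 [0.43429532 0.35385895]]
```

Call:
play_rows --rows '[[[0,0.02,0,0.03,-0.065],[0,0.05,0,0.06,-0.13],[0,0.08,0,0.1,-0.195],[0,0.11,0.005,0.14,-0.26],[0,0.14,0.01,0.18,-0.325],[0,0.17,0.014,0.22,-0.39],[0,0.199,0.014,0.25,-0.455],[0,0.199,0.014,0.267,-0.52]]]'

```text
time_s: 10.35
tcp_pos: [0.5096, 0.121, 0.1184]
eef_rot: [179.9, -0.1, -133.3]
contact_force: [-1.1, 0.2, -0.3]
gripper_width: 0.0879
gripper_force: 0.0
```

Call:
play_rows --rows '[[[0,0,0,0,-0.07],[0,0,0,0,-0.14],[0,0,0,0,-0.21],[0,0,0,0,-0.28],[0,0,0,0,-0.35],[0,0,0,0,-0.42],[0,0,0,0,-0.49],[0,0,0,0,-0.528]]]'

```text
time_s: 11.02
tcp_pos: [0.5129, 0.1218, 0.1202]
eef_rot: [-180.0, 0.0, -87.8]
contact_force: [0.4, -0.5, 0.2]
gripper_width: 0.0876
gripper_force: 0.0
```

```bash
python3 -c "
from h import *
st(); print(r.get_state()['joints'].round(1))"
```

```text
t 11.02 tcp [0.5129 0.1218 0.1202] rot [-1.7998e+02  1.0000e-02 -8.7840e+01] w 0.0876 gf 0.0 F [ 0.44 -0.5   0.23]
[ 34.7  12.3 -26.2   0.  -51.5 -32.5]
```

Call:
play_rows --rows '[[[0,0,0,0.03,0],[0,0,0,0.06,0],[0,0,0,0.085,0],[0,0,0,0.1,0],[0,0,0,0.11,0],[0,0,0,0.115,0],[0,0,0,0.115,0],[0,0,0,0.115,0]]]'

```text
time_s: 11.68
tcp_pos: [0.5131, 0.1224, 0.063]
eef_rot: [-180.0, 0.0, -88.1]
contact_force: [-0.1, 0.4, 0.1]
gripper_width: 0.0876
gripper_force: 0.0
```

Call:
play_rows --rows '[[[0.3,0,0,0,0],[0.5,0,0,0,0],[0.7,0,0,0,0],[0.8,0,0,0,0],[0.8,0,0,0,0],[0.8,0,0,0,0],[0.8,0,0,0,0],[0.8,0,0,0,0]]]' --squeeze 15

```text
time_s: 12.35
tcp_pos: [0.5127, 0.1223, 0.0627]
eef_rot: [180.0, 0.0, -88.1]
contact_force: [-1.8, 0.4, 2.1]
gripper_width: 0.0581
gripper_force: 15.0
```

Call:
play_rows --rows '[[[0.8,0,0,-0.03,0],[0.8,0,0,-0.08,0],[0.8,0,0,-0.13,0],[0.8,0,0,-0.18,0],[0.8,0,0,-0.2,0],[0.8,0,0,-0.2,0],[0.8,0,0,-0.2,0],[0.8,0,0,-0.2,0]]]'

```text
time_s: 13.02
tcp_pos: [0.5119, 0.122, 0.1611]
eef_rot: [179.9, -0.0, -88.2]
contact_force: [0.5, -0.1, -2.1]
gripper_width: 0.0578
gripper_force: 15.0
```

```bash
python3 -c "
from h import *
st(); im,i=snap('wrist','w6')
hsv=cv2.cvtColor(im,cv2.COLOR_BGR2HSV); m=((hsv[...,1]>100)).astype(np.uint8)
for y in (80,130,160,190):
    x=np.where(m[y,230:420])[0]+230; print(y,x)
print([np.where(m[:120,x])[0] for x in (270,300,320,350,380)])
"
```

```text
t 13.02 tcp [0.5119 0.122  0.1611] rot [ 1.7989e+02 -3.0000e-02 -8.8160e+01] w 0.0578 gf 14.98 F [ 0.47 -0.13 -2.07]
80 [230 231 232 233 234 235 236 237 238 239 240 241 242 243 244 245 246 247
 248 249 250 251 252 253 254 255 256 257 258 259 260 261 262 263 264 265
 266 384 385 386 387 388 389 390 391 392 393 394 395 396 397 398 399 400
 401 402 403 404 405 406 407 408 409 410 411 412 413 414 415 416]
130 [261 262 263 264 265 266 267 268 381 382 383 384 385 386 387 397 398 400
 401 402 403 404 405 406 407 408 409 410 411 412 413 414 415 416]
160 [263 264 265 266 267 268 269 325 379 380 381 382 383 384 385 397 398 399
 400 401 402 403 404 405 406 407 408 409 410 411 412 413 414 415]
190 [264 265 266 267 268 269 270 378 379 380 381 382 383 397 398 399 400 401
 403 404 405 406 407 408 409 410 413 414 415]
[array([55, 56, 57, 58, 59, 60, 61, 62]), array([55, 56, 57, 58, 59, 60, 61, 62]), array([56, 57, 58, 59, 60, 61, 62, 63]), array([56, 57, 58, 59, 60, 61, 62, 63]), array([56, 57, 58, 59, 60, 61, 62, 63, 64])]
```

Call:
play_rows --rows '[[[0.8,0.04,0,0,0.06],[0.8,0.1,-0.005,0,0.13],[0.8,0.16,-0.01,0,0.2],[0.8,0.22,-0.015,0,0.27],[0.8,0.28,-0.02,0,0.34],[0.8,0.34,-0.025,0,0.41],[0.8,0.4,-0.03,0,0.47],[0.8,0.461,-0.033,0,0.524]]]'

```text
time_s: 13.73
tcp_pos: [0.5361, -0.109, 0.161]
eef_rot: [179.9, -0.1, -133.4]
contact_force: [0.9, 0.3, -0.9]
gripper_width: 0.0577
gripper_force: 15.0
```

Call:
play_rows --rows '[[[0.8,0.04,-0.05,0,0.07],[0.8,0.09,-0.1,0,0.14],[0.8,0.13,-0.15,0,0.21],[0.8,0.18,-0.2,0,0.28],[0.8,0.22,-0.25,0,0.35],[0.8,0.26,-0.3,0,0.42],[0.8,0.29,-0.335,0,0.48],[0.8,0.304,-0.351,0,0.524]]]'

```text
time_s: 14.4
tcp_pos: [0.5599, -0.3412, 0.16]
eef_rot: [180.0, -0.2, -178.6]
contact_force: [0.2, 0.0, -1.2]
gripper_width: 0.0577
gripper_force: 15.0
```

Call:
play_rows --rows '[[[0.8,0,0,0.04,0],[0.8,0,0,0.08,0],[0.8,0,0,0.12,0],[0.8,0,0,0.15,0],[0.8,0,0,0.17,0],[0.8,0,0,0.17,0],[0.8,0,0,0.17,0],[0.8,0,0,0.17,0]]]'

```text
time_s: 15.07
tcp_pos: [0.5613, -0.3386, 0.0781]
eef_rot: [-180.0, 0.0, -178.2]
contact_force: [0.2, 0.2, -0.6]
gripper_width: 0.0575
gripper_force: 15.0
```

```bash
python3 -c "
from h import *
st(); im,i=snap('wrist','w7')"
```

```text
t 15.07 tcp [ 0.5613 -0.3386  0.0781] rot [-1.7997e+02  3.0000e-02 -1.7819e+02] w 0.0575 gf 14.98 F [ 0.2   0.19 -0.57]
```

View pics/w7.png

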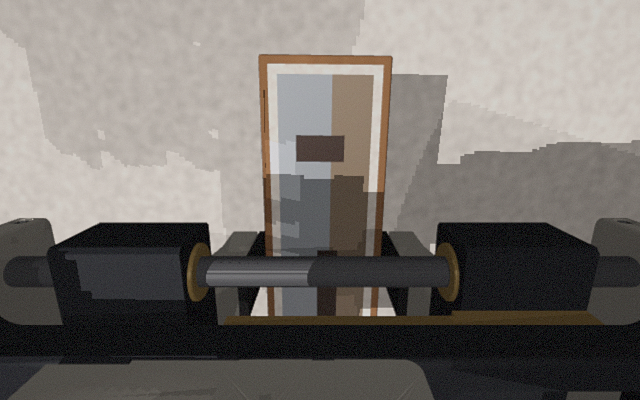

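Held print_a covers the pile exactly in view, so I lower it.

Call:
play_rows --rows '[[[0.8,0.003,-0.001,0.02,0],[0.8,0.003,-0.001,0.04,0],[0.8,0.003,-0.001,0.055,0],[0.8,0.003,-0.001,0.063,0],[0.8,0.003,-0.001,0.068,0],[0.8,0.003,-0.001,0.072,0],[0.8,0.003,-0.001,0.074,0],[0.8,0.003,-0.001,0.075,0]]]'

```text
time_s: 15.78
tcp_pos: [0.5591, -0.339, 0.0407]
eef_rot: [-180.0, -0.0, -178.2]
contact_force: [-3.6, 2.9, 8.0]
gripper_width: 0.0577
gripper_force: 15.0
```

Call:
play_rows --rows '[[[0.8,0,0,0,0],[0,0,0,0,0],[0,0,0,0,0],[0,0,0,0,0],[0,0,0,0,0],[0,0,0,0,0],[0,0,0,-0.06,0],[0,0,0,-0.14,0]]]'

```text
time_s: 16.45
tcp_pos: [0.5567, -0.338, 0.1068]
eef_rot: [179.8, -0.4, -178.2]
contact_force: [0.3, -0.7, 0.5]
gripper_width: 0.0875
gripper_force: 0.0
```

Call:
play_rows --rows '[[[0,0,0,-0.08,0],[0,-0.03,0.05,-0.15,0],[0,-0.06,0.11,-0.21,0],[0,-0.1,0.17,-0.25,0],[0,-0.134,0.23,-0.28,0],[0,-0.134,0.272,-0.28,0],[0,-0.134,0.272,-0.28,0],[0,-0.134,0.272,-0.28,0]]]'

```text
time_s: 17.12
tcp_pos: [0.6223, -0.1995, 0.2504]
eef_rot: [180.0, 0.0, -178.1]
contact_force: [0.5, 0.5, -0.7]
gripper_width: 0.0876
gripper_force: 0.0
```

```bash
python3 -c "
from h import *
st(); im,i=snap('wrist','w8')
hsv=cv2.cvtColor(im,cv2.COLOR_BGR2HSV)
m=((hsv[...,1]>90)&(hsv[...,2]>50)).astype(np.uint8)*255; m[212:]=0
cs,_=cv2.findContours(m,cv2.RETR_EXTERNAL,cv2.CHAIN_APPROX_NONE)
for c in cs:
    if len(c)<80: continue
    print(cv2.boundingRect(c),rect(toplane(c[:,0]+0.,i,.048)))
o=im[0:230,100:330]; cv2.imwrite('pics/w8c.png',cv2.resize(o,None,fx=2.5,fy=2.5))
"
```

```text
t 17.12 tcp [ 0.6223 -0.1995  0.2504] rot [ 1.7999e+02  4.0000e-02 -1.7807e+02] w 0.0876 gf 0.0 F [ 0.53  0.49 -0.72]
(157, 205, 75, 7) [ 667.1 -346.5   85.2    7.2  -88.1]
(158, 17, 77, 175) [ 557.8 -333.4  178.2   67.8    1.3]
(508, 0, 132, 194) [542.1  62.3 212.6 137.7  15.9]
```

View pics/w8c.png

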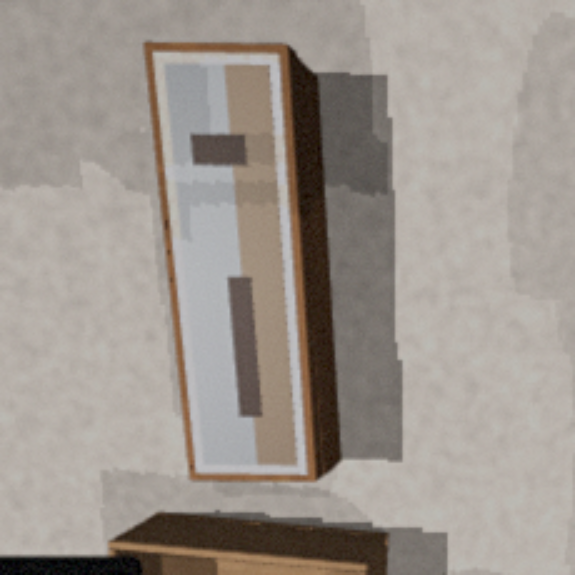

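Pile looks square with all edges flush. Next I go to the opening, turning to align with the carton.

Call:
play_rows --rows '[[[0,0.01,0.05,0,-0.06],[0,0.02,0.1,0,-0.13],[0,0.03,0.16,0,-0.2],[0,0.04,0.22,0,-0.27],[0,0.05,0.28,0,-0.34],[0,0.06,0.34,0,-0.41],[0,0.07,0.4,0,-0.47],[0,0.077,0.453,0,-0.52]]]'

```text
time_s: 17.83
tcp_pos: [0.5757, 0.0244, 0.2497]
eef_rot: [180.0, -0.0, -133.3]
contact_force: [0.6, 0.5, 0.2]
gripper_width: 0.0878
gripper_force: 0.0
```

Call:
play_rows --rows '[[[0,-0.03,0.05,0,-0.07],[0,-0.07,0.1,0,-0.14],[0,-0.11,0.15,0,-0.21],[0,-0.15,0.21,0,-0.28],[0,-0.19,0.27,0,-0.35],[0,-0.23,0.33,0,-0.42],[0,-0.25,0.36,0,-0.5],[0,-0.263,0.375,0,-0.557]]]'

```text
time_s: 18.5
tcp_pos: [0.5306, 0.2499, 0.2494]
eef_rot: [180.0, -0.0, -85.2]
contact_force: [0.2, -0.8, 0.3]
gripper_width: 0.0876
gripper_force: 0.0
```

```bash
python3 -c "
from h import *
st(); im,i=snap('wrist','w9')"
```

```text
t 18.5 tcp [0.5306 0.2499 0.2494] rot [ 1.7996e+02 -3.0000e-02 -8.5240e+01] w 0.0876 gf 0.0 F [ 0.2  -0.81  0.33]
```

View pics/w9.png

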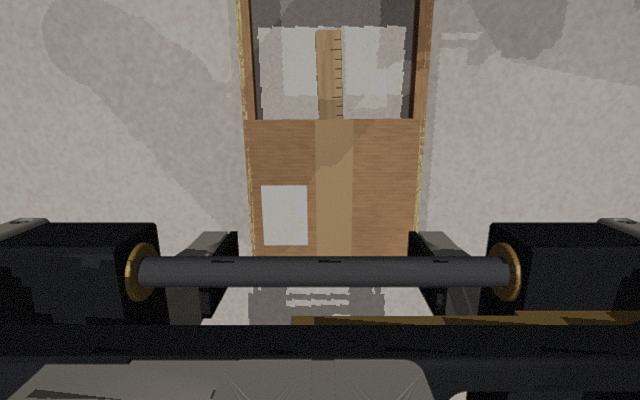

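The rule shows from row 29 (tip) to row 119 (edge), columns about 317–342. The closed edge runs across at row 119.

```bash
python3 -c "
from h import *
i=r.camera_info('wrist'); im=cv2.imread('pics/w9.png')
hsv=cv2.cvtColor(im,cv2.COLOR_BGR2HSV); m=(hsv[...,1]>70)
L=[];R=[]
for y in range(36,114,6):
    x=np.where(m[y,305:355])[0]+305; L.append((x[0]-.5,y)); R.append((x[-1]+.5,y))
print(L,R)
for e in ([(q) for q in L],R):
    p=toplane(e,i,.018); k=np.polyfit(p[:,1],p[:,0],1); print('yaw',np.degrees(np.arctan2(-1,-k[0])),'x at y=.1',np.polyval(k,.1)); 
print([np.where(m[:60,x])[0][:2] for x in (320,325,330,335)])
print('tip',toplane([(316,29),(341.5,29)],i,.018))
c=toplane([(246,119.5),(332,119.5),(420,119.5)],i,.058); print('edge',c)
"
```

```text
[(np.float64(315.5), 36), (np.float64(315.5), 42), (np.float64(315.5), 48), (np.float64(316.5), 54), (np.float64(316.5), 60), (np.float64(316.5), 66), (np.float64(316.5), 72), (np.float64(316.5), 78), (np.float64(317.5), 84), (np.float64(317.5), 90), (np.float64(317.5), 96), (np.float64(318.5), 102), (np.float64(318.5), 108)] [(np.float64(340.5), 36), (np.float64(340.5), 42), (np.float64(340.5), 48), (np.float64(340.5), 54), (np.float64(340.5), 60), (np.float64(341.5), 66), (np.float64(341.5), 72), (np.float64(341.5), 78), (np.float64(341.5), 84), (np.float64(341.5), 90), (np.float64(341.5), 96), (np.float64(342.5), 102), (np.float64(342.5), 108)]
yaw -82.66963974053718 x at y=.1 0.5536891113602402
yaw -82.42013176858973 x at y=.1 0.5263338359631252
[array([31, 32]), array([31, 32]), array([30, 31]), array([30, 31])]
tip [[0.55307586 0.09620903]
 [0.52557104 0.09379854]]
edge [[0.61690599 0.19661105]
 [0.52796541 0.18880802]
 [0.43697444 0.1808251 ]]
```

Call:
play_rows --rows '[[[0.2,0.04,0.001,0.04,-0.01],[0.4,0.09,0.002,0.09,-0.02],[0.4,0.14,0.003,0.14,-0.03],[0.4,0.19,0.005,0.19,-0.032],[0.4,0.24,0.007,0.25,-0.032],[0.4,0.279,0.007,0.3,-0.032],[0.4,0.279,0.007,0.319,-0.032],[0.4,0.279,0.007,0.319,-0.032]]]'

```text
time_s: 19.22
tcp_pos: [0.5365, 0.1061, 0.0877]
eef_rot: [179.7, -0.1, -83.2]
contact_force: [-0.1, -0.1, -0.2]
gripper_width: 0.0527
gripper_force: 0.0
```

Call:
play_rows --rows '[[[0.4,0,0,0.02,0],[0.4,0,0,0.04,0],[0.4,0,0,0.06,0],[0.4,0,0,0.08,0],[0.4,0,0,0.1,0],[0.4,0,0,0.1,0],[0.4,0,0,0.1,0],[0.4,0,0,0.1,0]]]'

```text
time_s: 19.88
tcp_pos: [0.5383, 0.1096, 0.0407]
eef_rot: [-180.0, -0.0, -82.9]
contact_force: [0.0, -0.1, -0.1]
gripper_width: 0.0526
gripper_force: 0.0
```

Call:
play_rows --rows '[[[0.4,0,0,0.02,0],[0.4,0,0,0.035,0],[0.4,0,0,0.047,0],[0.4,0,0,0.054,0],[0.4,0,0,0.058,0],[0.4,0,0,0.06,0],[0.4,0,0,0.06,0],[0.4,0,0,0.06,0]]]'

```text
time_s: 20.55
tcp_pos: [0.5382, 0.1094, 0.0107]
eef_rot: [-180.0, 0.0, -82.9]
contact_force: [0.8, 0.6, -0.6]
gripper_width: 0.0529
gripper_force: 0.0
```

Call:
play_rows --rows '[[[0.6,0,0,0,0],[0.7,0,0,0,0],[0.8,0,0,0,0],[0.9,0,0,0,0],[1,0,0,0,0],[1,0,0,0,0],[1,0,0,0,0],[1,0,0,0,0]]]' --squeeze 8

```text
time_s: 21.22
tcp_pos: [0.5381, 0.1093, 0.0107]
eef_rot: [-180.0, 0.0, -82.9]
contact_force: [-0.6, -0.4, 3.2]
gripper_width: 0.028
gripper_force: 8.0
```

Rule gripped at 28 mm. Lift with the tail pivoting on the floor, then draw it slantwise.

Call:
play_rows --rows '[[[1,0,0,-0.01,0],[1,0,0,-0.02,0],[1,-0.002,0,-0.032,0],[1,-0.004,0,-0.045,0],[1,-0.006,0,-0.058,0],[1,-0.008,0,-0.07,0],[1,-0.01,0,-0.08,0],[1,-0.01,0,-0.086,0]]]'

```text
time_s: 21.88
tcp_pos: [0.5377, 0.1147, 0.0546]
eef_rot: [-179.9, 0.0, -82.9]
contact_force: [-0.3, 0.1, -0.3]
gripper_width: 0.0282
gripper_force: 8.0
```

Call:
play_rows --rows '[[[1,0.008,0,-0.004,0],[1,0.02,0,-0.01,0],[1,0.032,0,-0.016,0],[1,0.044,0,-0.022,0],[1,0.056,0,-0.03,0],[1,0.066,0,-0.035,0],[1,0.072,0,-0.038,0],[1,0.072,0,-0.038,0]]]'

```text
time_s: 22.55
tcp_pos: [0.5421, 0.0779, 0.073]
eef_rot: [-180.0, 0.0, -82.9]
contact_force: [1.2, -0.1, -0.7]
gripper_width: 0.0274
gripper_force: 8.0
```

```bash
python3 -c "
from h import *
st(); im,i=snap('side','s2'); cv2.imwrite('pics/s2c.png',cv2.resize(im[140:340,180:440],None,fx=3,fy=3))"
```

```text
t 22.55 tcp [0.5421 0.0779 0.073 ] rot [-1.7997e+02  1.0000e-02 -8.2940e+01] w 0.0274 gf 8.0 F [ 1.15 -0.07 -0.69]
```

View pics/s2c.png

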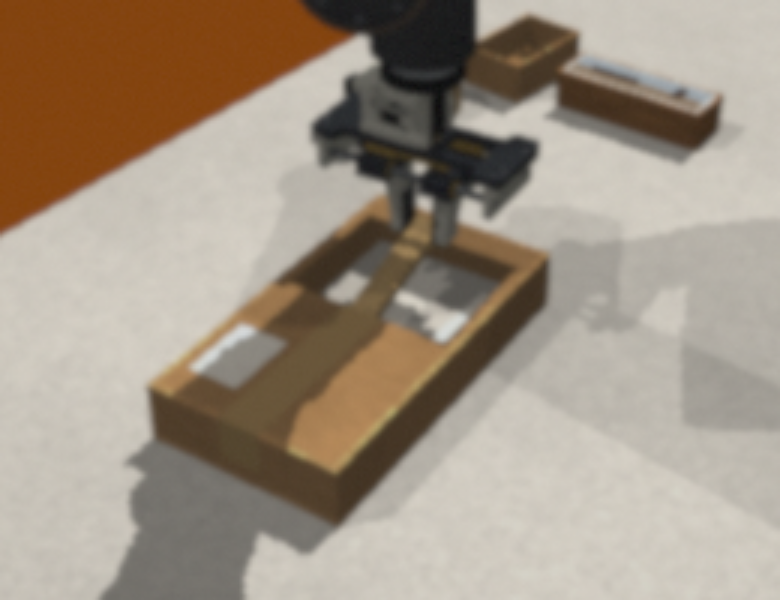

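The rule now slants up from under the edge into the fingers, and the pile is intact. I keep drawing.

Call:
play_rows --rows '[[[1,0.008,0,-0.008,0],[1,0.018,0,-0.018,0],[1,0.028,0,-0.028,0],[1,0.038,0,-0.038,0],[1,0.048,0,-0.048,0],[1,0.054,0,-0.054,0],[1,0.058,0,-0.058,0],[1,0.058,0,-0.058,0]]]'

```text
time_s: 23.27
tcp_pos: [0.5458, 0.0494, 0.1022]
eef_rot: [-179.9, 0.0, -82.9]
contact_force: [0.2, 1.1, -1.3]
gripper_width: 0.0281
gripper_force: 8.0
```

Call:
play_rows --rows '[[[1,0.001,0,-0.01,0],[1,0.002,0,-0.022,0],[1,0.004,0,-0.034,0],[1,0.006,0,-0.046,0],[1,0.008,0,-0.058,0],[1,0.01,0,-0.07,0],[1,0.01,0,-0.08,0],[1,0.01,0,-0.08,0]]]'

```text
time_s: 23.93
tcp_pos: [0.5468, 0.045, 0.1429]
eef_rot: [-179.9, 0.0, -82.9]
contact_force: [0.3, -0.2, -0.6]
gripper_width: 0.0278
gripper_force: 8.0
```

Call:
play_rows --rows '[[[1,0.012,0,-0.008,0],[1,0.026,0,-0.018,0],[1,0.04,0,-0.028,0],[1,0.054,0,-0.04,0],[1,0.068,0,-0.052,0],[1,0.08,0,-0.062,0],[1,0.095,0,-0.07,0],[1,0.1,0,-0.075,0]]]'

```text
time_s: 24.6
tcp_pos: [0.5526, -0.0059, 0.1798]
eef_rot: [-180.0, -0.0, -82.9]
contact_force: [0.5, -0.2, -0.3]
gripper_width: 0.0277
gripper_force: 8.0
```

```bash
python3 -c "
from h import *
st(); im,i=snap('side','s3'); cv2.imwrite('pics/s3c.png',cv2.resize(im[100:340,180:440],None,fx=2.5,fy=2.5))"
```

```text
t 24.6 tcp [ 0.5526 -0.0059  0.1798] rot [-179.96   -0.    -82.93] w 0.0277 gf 8.0 F [ 0.5  -0.18 -0.26]
```

View pics/s3c.png

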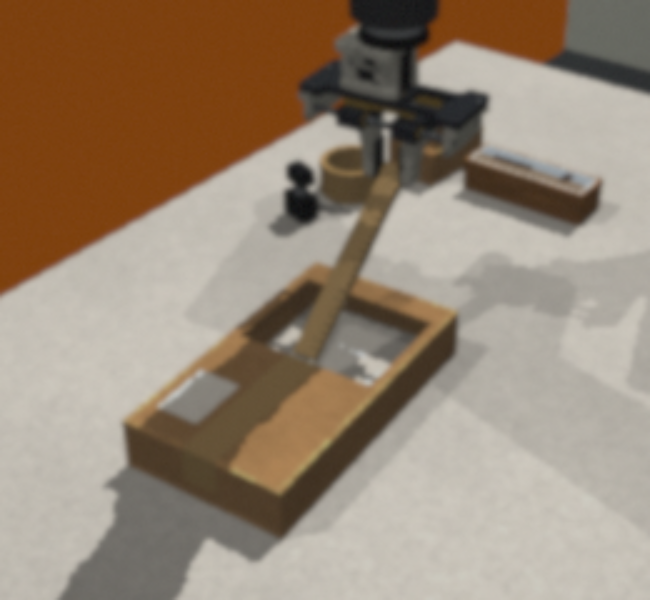

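The tail is just out from under the edge. I grip tighter and raise it well clear.

Call:
play_rows --rows '[[[1,0.01,0,-0.012,0],[1,0.024,0,-0.03,0],[1,0.032,0,-0.06,0],[1,0.036,0,-0.1,0],[1,0.036,0,-0.14,0],[1,0.036,0,-0.18,0],[1,0.036,0,-0.22,0],[1,0.036,0,-0.24,0]]]' --squeeze 30

```text
time_s: 25.32
tcp_pos: [0.5554, -0.023, 0.3024]
eef_rot: [-179.8, -0.0, -82.9]
contact_force: [0.4, -0.6, -0.3]
gripper_width: 0.0275
gripper_force: 30.0
```

Call:
play_rows --rows '[[[1,0,0,-0.03,0],[1,0,0,-0.07,0],[1,0,0,-0.11,0],[1,0,0,-0.15,0],[1,0,0,-0.18,0],[1,0,0,-0.2,0],[1,0,0,-0.2,0],[1,0,0,-0.2,0]]]'

```text
time_s: 25.98
tcp_pos: [0.5544, -0.0226, 0.3987]
eef_rot: [180.0, 0.0, -82.9]
contact_force: [-0.2, 0.6, -0.2]
gripper_width: 0.0276
gripper_force: 30.0
```

Call:
play_rows --rows '[[[1,0,0,0,0],[1,0,0,0,0],[1,0,0,0,0],[1,0,0,0,0],[1,0,0,0,0],[1,0,0,0,0],[1,0,0,0,0],[1,0,0,0,0]]]'

```text
time_s: 26.65
tcp_pos: [0.5545, -0.0226, 0.399]
eef_rot: [180.0, 0.0, -82.9]
contact_force: [0.7, -0.0, -0.5]
gripper_width: 0.0273
gripper_force: 30.0
```

```bash
python3 -c "
from h import *
st(); im,i=snap('side','s4'); cv2.imwrite('pics/s4c.png',im)
P=r.get_state()['tcp_pos']; g=P+[0,0,.003]
print(proj([g,[g[0],g[1],.125]],i))
print(proj([[.5595,-.3392,.048]],r.camera_info('top')))"
```

```text
t 26.65 tcp [ 0.5545 -0.0226  0.399 ] rot [180.     0.   -82.89] w 0.0273 gf 30.0 F [ 0.68 -0.03 -0.51]
[[340.95799787  91.70376107]
 [339.13611587 185.20928547]]
[[456.30758943 229.58123593]]
```

View pics/s4c.png

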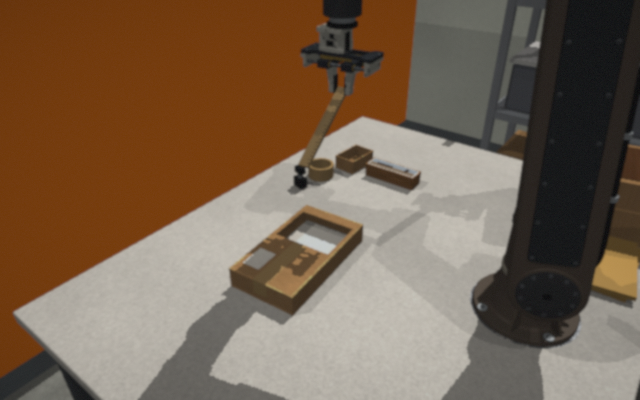

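The rule is held still with its tail at about (303,168). Even hanging straight down, the tail would be at least 0.17 m up. Pile and bystanders are intact, so I hand in.

```bash
python3 -c "
from plant import r
print(r.close_job())"
```

```text
the job is handed in; nothing more can be done
None
```

I handed the job in at about 27 s, with both thin prints square on the thick one and the rule drawn out and held still, its lowest part at least 0.17 m above the table; the judge gave no verdict.

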